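# Load a core-pin blank into the lever collet fixture

## Task

Press the release button so that the dust cover over the collet springs open, then push the round steel bar along its V rest into the open collet until you feel it come up against the depth stop inside, without ramming it. Then swing the ball-handled lever over towards the robot to its end stop to clamp the bar, and leave the cover open and the things lying around where they are.

Things in the scene. Friction and masses are not known exactly. Their poses are not given: they have to be found in the camera images.
- fixture: Bench collet fixture, grey castings on a sub-plate 345 x 130 mm; fixed. Origin on the bench under the collet's mouth; x is the feed direction (the bar goes towards +x, from the robot's left to its right), y points away from the robot, z up. The spindle axis runs along x, 85 mm up. Steel nose from x = 0 (62 mm across), lever ring x = 47 to 83 mm (84 mm across), rear housing to x = 132 mm.
- rest_mid (a point): Middle of the V rest, on the spindle axis, 120 mm before the collet's mouth. The rest is 150 mm long and its two lips, 22 mm apart, lie 6 mm below the spindle axis, so a fingertip can pass along above them behind the bar.
- nose (a point): Centre of the collet's mouth, on the spindle axis, 85 mm above the bench. The open bore is 2.4 mm wider than the bar. The depth stop, a rigid nylon-faced rod set from a knob behind the rear housing, lies 40 to 84 mm inside, out of sight and set anew at each start: feel for it from 35 mm on, at 15 mm/s or slower; the push force rises sharply there. Faster or far past it is ramming (26 N).
- bar: Core-pin blank: plain round ground steel bar, 24 mm diameter, 160 mm long, 0.4 to 0.7 kg, lying in the V rest in line with the collet. Origin at the middle of its axis, its x axis along the feed direction. Sliding it takes only 2 to 5 N.
- bar_front (a point): Centre of the bar's front end, the end nearest the collet; at the start 45 to 75 mm before the mouth.
- bar_tail (a point): Centre of the bar's rear end, the flat face to push on, 12 to 38 mm behind the V rest at the start. It ends up above the rest, 76 to 120 mm before the mouth, so push on the upper half of the face: fingertip down to about the bar's axis, no deeper than 5 mm below it.
- button (a joint): Travel of the release button, 0 at rest, 0.006 m fully pressed. Sprung: the latch lets go at about 4 mm; fully down takes about 5 N, up to 7 N with the latch's friction.
- button_top (a point): Centre of the top of the round black release button, 22 mm across, 97 mm above the bench, on the latch block on the robot's side of the cover; pressed straight down.
- cover (a joint): Opening of the clear half-round dust cover (upper half of a clamshell 84 mm across, 57 mm along the axis), hinged on the side away from the robot: 0 latched shut (its front wall bars the way into the collet), 1.75 rad open against its stop. Driven open by a spring once the latch lets go; it stays open.
- cover_top (a point): Crown of the dust cover, 128 mm above the bench while it is shut; moves with it.
- lever (a joint): Angle of the collet lever about the spindle axis: 0 to 0.2 rad at the start (collet open; at 0 it leans 0.26 rad from upright, away from the robot), growing as it comes over towards the robot, 1.3 rad at its end stop (clamped, leaning 1.04 rad towards the robot). Stays where it is left; 2 to 6 N at the ball moves it.
- lever_ball (a point): Centre of the lever's black ball, 30 mm across, 125 mm from the spindle axis. The steel rod below it is 11 mm across.
- lever_pivot (a point): Point on the spindle axis about which the lever turns, 85 mm above the bench; the lever swings in the plane through it at right angles to the feed direction.
- hexbar: Short hexagonal offcut, 90 mm long, 19 mm thick, lying on the bench on the far side of the V rest; leave alone.
- allen: Bent hexagon key, 110 x 35 mm, 8 mm thick, lying on the bench on the robot's side of the V rest; leave alone.
- insert: Drilled steel mould insert, 70 x 50 x 30 mm; leave alone.
- eyebolt: Steel eyebolt standing on its 32 mm collar, 60 mm tall; leave alone.
- paste: White jar, 64 mm across, 45 mm tall; leave alone.
- driver: Screwdriver, 190 mm long; leave alone.
- glasses: Safety glasses, 135 mm wide, 44 mm tall; leave alone.
Things that resemble listed ones, but are neither listed nor needed, are in the scene too. Leave any purple look-alike of the bar alone.

How it is judged:
By the outcome, as a careful person would: the job done as asked, in the order asked, and still so for the second after the job is handed in, with the robot touching nothing.
It also fails if it takes over 56 s, if anything falls off the work surface, if the arm or the gripper's body presses on something with over 40 N, if the wrist force passes 120 N, or if a joint passes its speed limit or range.

## Robot

A 6-joint arm with a two-finger parallel gripper is mounted at the origin on the work surface. World frame = base frame: x ahead of the robot, y to its left, z up, the work surface at z = 0. Lengths are in m, angles in rad, forces in N, time in s.
With the tool pointing down it reaches from about 0.35 to 0.85 m from the base axis. Payload 8.1 kg.
Tool frame: the origin (TCP) lies on the mounting face of the last link; the fingertips stand 186 mm ahead of it and the grasp point (between the pads) lies 167 mm ahead of it; z points along the fingers, y is the line along which they close (so a half turn about z gives the same grasp; the last joint's range is limited). The gripper opens to 93 mm and grips with 3 to 60 N. Pads are 15 mm wide; open, the fingers measure 128 mm over their backs; the gripper's body (75 mm by 188 mm) begins 65 mm behind the grasp point.
Start: joints at [1.151, 0.13, 1.488, -0, 1.523, -0.085], TCP at [0.197, 0.567, 0.405] pointing down, gripper open.
Joint ranges: [-2.96, 2.96], [-0.89, 2.26], [0.02, 2.5], [-1.34, 4.48], [0, 2.73], [-2.66, 2.66]. Speed limits (rad/s): [2.39, 2.39, 2.79, 3.14, 3.14, 3.14].

## Interface

Orientations are given as a rotation vector (axis times angle).
In Python, from plant import read_state, read_camera, camera_params, close_job gives the robot as it stands. The module is installed in compiled form; this text tells all that it offers.
- The arm moves only by the tool servo_tool, never from a script. Its argument "increments" is a list of rows, each an object with "slide": the shift along the tool's x, y, z in mm, a list of three; "dr": the turn, a rotation vector about the tool's x, y, z in rad, a list of three; "jaw": the closure, from 0 (fully open) to 1 (shut). In form: [{"slide": [x, y, z], "dr": [ax, ay, az], "jaw": jaw}, ...]. A call has 1 to 20 rows; each row is the pose to reach, as a shift and turn from the pose commanded when the call began, along the tool's axes at that moment; what a row does not reach only later rows make up. A row lasts 1/10 s, in which the tool goes at most 50 mm and 8.59 degrees, less where a joint would pass 70% of its speed; a pose out of reach is approached as far as the arm can. A call with a gripper value outside its range is refused whole. The fingers move at their own pace and stop on an object; "force" is the grip in N (left out, the last holds). Time passes only in rows, so rows that repeat a pose let the fingers close. It gives the time, the measured TCP pose, the force, the opening and the grip force at its end, in the units of the state.
- read_state(): the state, without advancing time (a new reading comes with each control period).
- read_camera(name): name is "side" or "top"; returns (picture, depth): 384x512x3 uint8, red, green, blue; 384x512 float32, m along the optical axis (not along the pixel's ray), 0 where there is no reading.
- camera_params(name): a dict with "fx", "fy", "cx", "cy" (pixels), "rvec" (rotation vector, rad) and "tvec" (3), from world to camera coordinates, as OpenCV has them. Camera axes: x right, y down, z forward; pixel columns grow to the right and rows downward; lengths in m; the calibration is good to about 2 mm. A picture is of the moment at which its call begins. camera_params takes no time and is no camera call.
- close_job(): hands the job in; it is judged then, once.
The state is a dict: "t": time; "q": joint angles; "dq": joint speeds; "joint_torque": joint torques, N m; "tool_pos": TCP position; "orientation": TCP orientation; "force": force on the tool from outside, world axes, zero at the start; "wrist_torque": the same for the moment, N m; "opening": finger opening in m; "gripper_force": force on a finger pad.
Only numpy, scipy, OpenCV 4.12 (cv2) and the standard library are available. Lean on these libraries where they do the work, as an engineer would, in place of code of your own. Each camera call takes 0.05 s, during which the arm holds its last target. There are 200 camera calls.

## Working session

There is one attempt and no reset: what is moved stays moved. The work goes in short steps, Python scripts to look and compute and a tool call to move; the robot and the scene stay as the last step left them, time stands still between calls to the robot, and variables do not carry over. Pictures are saved under pics/ and viewed, at most 10 in all, crops included, and the job is handed in when it is done.

Besides the shell and the picture viewer there is one more tool, called after ">>>" by a JSON object that holds its "name" and its "arguments". servo_tool: Moves the arm, as the interface text tells. Its arguments: {"type":"object","properties":{"increments":{"type":"array"},"force":{"type":"number"}},"required":["increments"]}

```bash
mkdir -p pics
python3 - <<'E'
from plant import *
import cv2,numpy as np
for n in("side","top"):
    p,d=read_camera(n); cv2.imwrite(f"pics/{n}0.png",cv2.resize(p[:,:,::-1],(800,600))); np.savez(f"{n}0.npz",p=p,d=d)
    c=camera_params(n);print(n,c, (-cv2.Rodrigues(np.array(c['rvec']))[0].T@np.array(c['tvec'])))
print(read_state())
E
```

```text
side {'fx': 468.88000446558846, 'fy': 468.88000446558846, 'cx': 250.84668527123844, 'cy': 193.98115539402016, 'rvec': array([ 2.27304413, -0.06726516,  0.05932216]), 'tvec': array([-0.5363061 ,  0.13939438,  1.30152924])} [ 0.45374386 -0.93640054  0.95828176]
top {'fx': 476.68163570615485, 'fy': 476.68163570615485, 'cx': 251.94156907581583, 'cy': 191.55194620144255, 'rvec': array([ 2.19619588, -2.21736874,  0.05618519]), 'tvec': array([0.0104388 , 0.5206031 , 1.70732382])} [0.4525447  0.02496714 1.72646202]
{'t': 0.1, 'q': array([ 1.15060976e+00,  1.31080209e-01,  1.48921913e+00, -1.40737493e-05,
        1.52300308e+00, -8.54154326e-02]), 'dq': array([ 1.95785533e-05, -3.39991829e-03, -3.67121939e-03, -9.38553870e-04,
        1.34956940e-03,  2.43430025e-03]), 'joint_torque': array([ 6.43615131e-04, -5.61335421e+01, -4.93100166e+01,  7.69890659e-02,
        2.89891823e-02,  3.30309126e-05]), 'tool_pos': array([0.19703158, 0.56649234, 0.40376856]), 'orientation': array([-5.23334919e-01, -3.09727572e+00,  2.60551367e-03]), 'force': array([-0.52307678, -0.11070649, -0.21690773]), 'wrist_torque': array([0.02157965, 0.01303286, 0.00159296]), 'gripper_force': 0.0, 'opening': 0.09290365263100403}
```

View pics/top0.png

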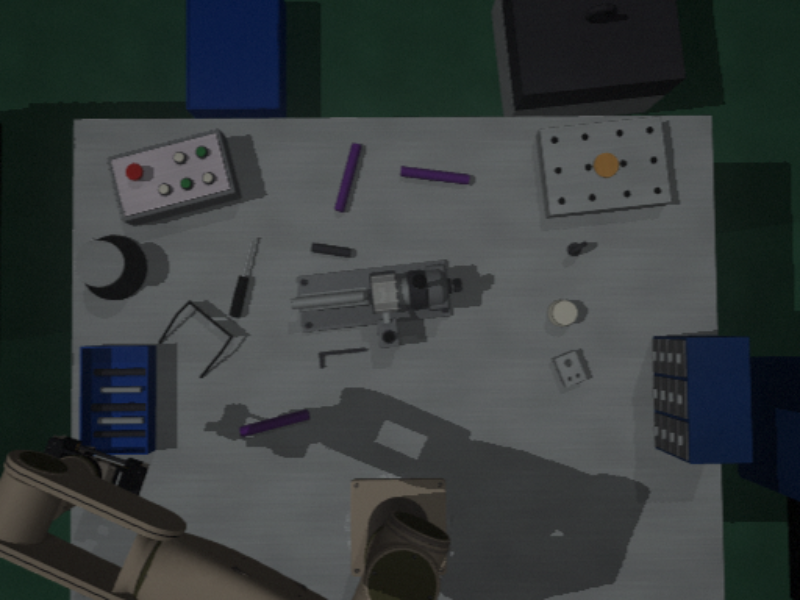

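View pics/side0.png

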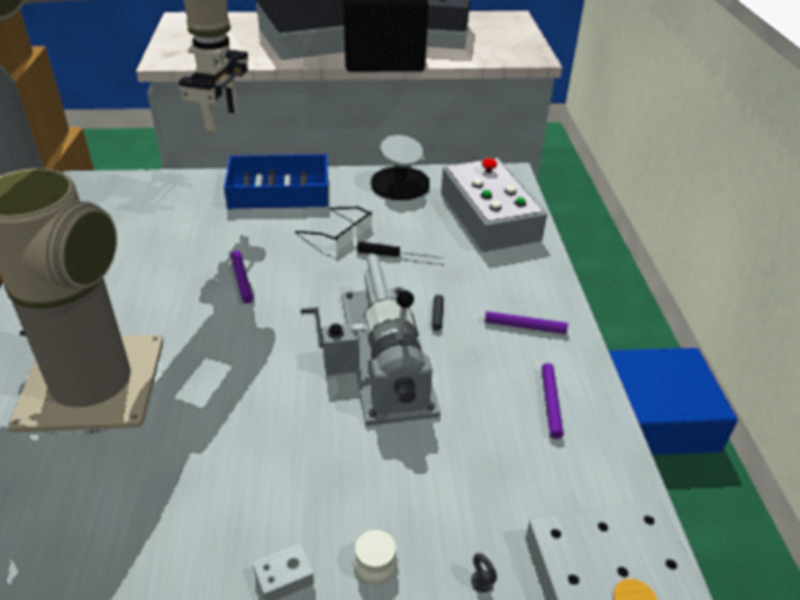

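The top view shows the fixture at about (300-455, 260-345), the grey bar (293-372, ~299), the black button (389,337) and the lever ball (~420,280). Purple look-alikes at (275,422), (350,178) and (435,175) are not the bar. The grey one in the V rest in line with the collet fits, and I'll confirm it in a crop.

```bash
cat > h.py <<'E'
import numpy as np,cv2
from plant import *
def cam(n):
    c=camera_params(n);R=cv2.Rodrigues(np.array(c['rvec']))[0];return c,R,np.array(c['tvec']).ravel()
def cloud(n,d):
    c,R,t=cam(n);v,u=np.mgrid[:384,:512]
    P=np.stack([(u-c['cx'])/c['fx']*d,(v-c['cy'])/c['fy']*d,d],-1)
    return (P-t)@R
def ray(n,u,v,z):
    c,R,t=cam(n);o=-R.T@t;w=R.T@np.array([(u-c['cx'])/c['fx'],(v-c['cy'])/c['fy'],1]);return o+w*(z-o[2])/w[2]
def proj(n,P):
    c,R,t=cam(n);q=R@np.asarray(P)+t;return c['fx']*q[0]/q[2]+c['cx'],c['fy']*q[1]/q[2]+c['cy']
def crop(n,p,u0,v0,w,h,name):
    cv2.imwrite(name,cv2.resize(p[v0:v0+h,u0:u0+w,::-1],(w*6,h*6),interpolation=cv2.INTER_CUBIC))
E
python3 - <<'E'
from h import *
a=np.load('top0.npz');p,d=a['p'],a['d'];b=np.load('side0.npz')
s=np.clip(p*1.8,0,255).astype(np.uint8)
A=cv2.resize(s[155:230,180:310,::-1],(780,450),interpolation=cv2.INTER_CUBIC);cv2.imwrite('pics/tc.png',A)
cv2.imwrite('pics/sc.png',cv2.resize(b['p'][150:275,180:290,::-1],(528,600),interpolation=cv2.INTER_CUBIC))
W=cloud('top',d)
# bar: top surface z ~0.097
m=(W[...,2]>.088)&(W[...,2]<.104);m[:, :180]=0;m[:,238:]=0;m[:150]=0;m[235:]=0
v,u=np.nonzero(m);print(len(v),u.min(),u.max(),W[m][:,2].mean())
P=W[m];c=P[:,:2].mean(0);_,_,vt=np.linalg.svd(P[:,:2]-c);print('bar',c,vt[0],P[:,1].max(),P[:,1].min())
for r in range(186,200,1):print(r,np.round(W[r,184:242:3,2]*1000).astype(int))
for r in range(200,222,2):print(r,np.round(W[r,230:276:2,2]*1000).astype(int))
E
```

```text
282 186 237 0.09456947462187604
bar [0.52013037 0.15324809] [ 0.13448241 -0.99091598] 0.2324019313193691 0.05699965458456365
186 [  2   9  11  17  17  11  13  18   6  76  73  75  74  75  84  92  79  18
 125 123]
187 [  0 -10  -4  17  10  16  70  71  74  77  72  79  93  88  94 103  70  14
 129 126]
188 [ -9   0  -1  69  71  66  76  77  76  90  88  94  93  95  92  94  75  12
 133 130]
189 [  5  -5   3  72  68  85  86  92  93  96  99  92  90  97  98 102  81  16
 126 128]
190 [  1  -4  -2  91  91  89  90  97  98  98 100  94  94  97  98  93  91  40
 130 123]
191 [ -4  92  96  98  89  95  93 105  89 104 100 102  93  93 102  96  97  56
 124 132]
192 [  1  91  95  98  98  99  96  96  96  93  91  99  92  92  92  93  79  81
 121 123]
193 [ -1 100  91  88  90  93  95  93  92  93  96  98  90  81  80  71  79  77
 128 120]
194 [  4  96  93  96  97  89  90  96  85  91  86  79  71  77  70  74  70  74
 122 124]
195 [ -8  87  97  94  98  91  87  87  84  80  71  75  73  78  69  15  16  15
 116 112]
196 [  5  91  92  92  90  80  77  77  73  82  71  72   3  10  13  12  15  12
 120 120]
197 [ -4  82  90  
[... 439 characters left out ...]
 10  9 14 14  9  2 -4  2 -2]
206 [11 10 14 11 16 14 75 82 91 94 78 76 -3 -5  4  6  2  4  3 -7  1 -4 -7]
208 [15 -1  6  3  1 -6 83 83 82 82 88 78  2 -6  4 -2  1  4  2 -1  1  3  4]
210 [-5  4 -2  1 -2 -6 81 86 83 78 87 74 -9 -9 -3  0 -4  4  1 -2 -6  4 -2]
212 [  1 -10  -4 -13  -2   2  84  79  88  93  87  84   6  -5  -3   2   1  -3
   5   5   4  -1   1]
214 [ -2  -2   3   6  -5   0  74  93  93 101  95  80  87  -3   0   0  -2   2
   2   0   1   4  -6]
216 [ 0 -5 -1  0  1 -6 86 87 88 96 92 84 77  1  7 -3  0 -6 -2  1  5  6 -3]
218 [-4 -1  2 -2 -6  2 85 83 88 95 87 83 78 -3  4  0  5  0  4  1  4  2  2]
220 [ -5 -11   0 -12  -1   4  78  83  83  87  82  81  79  -2  -2   4   0  -6
  -5   4  -3   9   4]
```

View pics/tc.png

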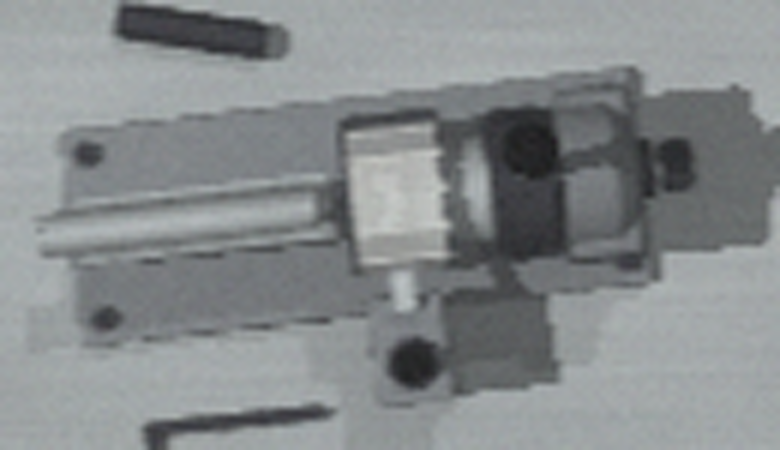

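View pics/sc.png

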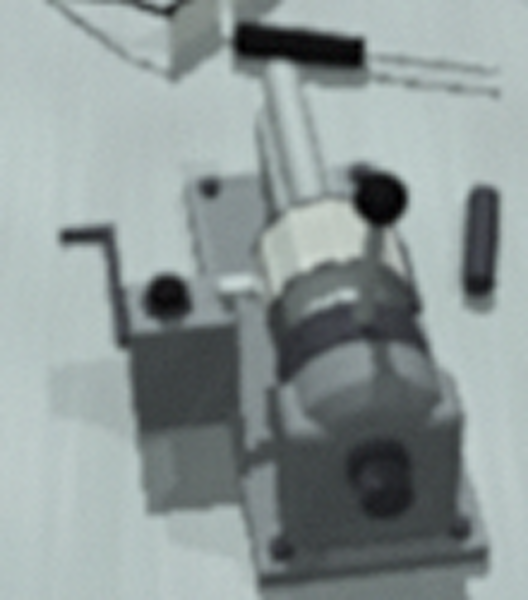

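The crops show the grey bar in the V rest (tail at crop (40,237), front at (322,203)), the shut cover at (395,190), the button at (413,361) and the ball at (530,143). The grey bar lies in line with the collet, so it is the one meant. In the side crop the ball is at (381,197) and the button at (167,297).

Run:
```python
from h import *
T=lambda X,Y:(180+(X+.5)/6-.5,155+(Y+.5)/6-.5)
S=lambda X,Y:(180+(X+.5)/4.8-.5,150+(Y+.5)/4.8-.5)
for n,X,Y,z in [('c1',65,133,.012),('c2',80,347,.012),('c3',640,68,.012),('c4',660,285,.012),('tail',40,237,.085),('front',322,203,.085),('button',413,361,.097),('cover_nl',345,195,.12),('cover_r',442,190,.12),('knob',675,164,.085)]:
    print(n,np.round(ray('top',*T(X,Y),z),4))
print('side button',ray('side',*S(167,295),.097))
def tri(a,b):
    A=[]
    rhs=[]
    for n,(u,v) in(('top',a),('side',b)):
        c,R,t=cam(n);o=-R.T@t;w=R.T@np.array([(u-c['cx'])/c['fx'],(v-c['cy'])/c['fy'],1]);w/=np.linalg.norm(w)
        M=np.eye(3)-np.outer(w,w);A.append(M);rhs.append(M@o)
    A=np.vstack(A);x,r,*_=np.linalg.lstsq(A,np.hstack(rhs),rcond=None);return x,r
print('ball',tri(T(530,143),S(381,197)))
print('button',tri(T(413,361),S(167,297)))
# axis: bar edge midpoints along columns
a=np.load('top0.npz');W=cloud('top',a['d']);
pts=[]
for u in range(190,232):
    r=[v for v in range(180,205) if W[v,u,2]>.0845]
    pts.append(ray('top',u,np.mean(r),.088)[:2])
pts=np.array(pts);k=np.polyfit(pts[:,1],pts[:,0],1);print('axis x=',k,'at .2,.06',np.polyval(k,[.2,.06]))
```

```text
c1 [0.576  0.2264 0.012 ]
c2 [0.4477 0.218  0.012 ]
c3 [ 0.6121 -0.1193  0.012 ]
c4 [ 0.4814 -0.1297  0.012 ]
tail [0.5111 0.2324 0.085 ]
front [0.5291 0.0706 0.085 ]
button [0.4381 0.0192 0.097 ]
cover_nl [0.5319 0.0567 0.12  ]
cover_r [0.5342 0.0021 0.12  ]
knob [ 0.5497 -0.1326  0.085 ]
side button [0.43700808 0.00984902 0.097     ]
ball (array([ 0.55246921, -0.0435551 ,  0.20974169]), array([6.02019932e-06]))
button (array([0.43739592, 0.0192021 , 0.08693997]), array([7.18234038e-07]))
axis x= [-0.09437629  0.53387329] at .2,.06 [0.51499803 0.52821071]
```

```bash
cat >> h.py <<'E'
from scipy.spatial.transform import Rotation as Ro
F=np.array([.0975,-.9952,0]);F/=np.linalg.norm(F);L=np.array([-F[1],F[0],0]);M=np.array([.5318,.021,.085])
def goal(tip,mode,tilt=0):
    "tip world, mode 'feed': tool y = -F ; 'lat': tool y = L"
    s=read_state();R0=Ro.from_rotvec(s['orientation']).as_matrix()
    y=-F if mode=='feed' else L; z=np.array([0,0,-1.]);R1=np.stack([np.cross(y,z),y,z],1)
    d=np.asarray(tip)-R1@[0,0,.186]-s['tool_pos']
    print('slide',np.round(R0.T@d*1000,1),'dr',np.round(Ro.from_matrix(R0.T@R1).as_rotvec(),4))
def st():
    s=read_state();R0=Ro.from_rotvec(s['orientation']).as_matrix();tip=s['tool_pos']+R0@[0,0,.186];r=tip-M
    print('t',s['t'],'tip fix(mm) feed %.1f lat %.1f z %.1f'%(r@F*1e3,r@L*1e3,tip[2]*1e3),'F feed %.1f lat %.1f z %.1f'%(s['force']@F,s['force']@L,s['force'][2]),'open',s['opening'],'q',np.round(s['q'],2))
E
python3 -c "
from h import *
goal([.4378,.018,.15],'feed');print('btn',(np.array([.4378,.018,.097])-M)@F,(np.array([.4378,.018,.097])-M)@L)"
```

```text
slide [-407.6 -438.8   68.5] dr [-0.0016 -0.0005 -0.4324]
btn -0.006179618484273836 -0.09384461793512096
```

>>> {"name": "servo_tool", "arguments": {"increments": [{"slide": [-41, -44, 7], "dr": [0, 0, -0.04], "jaw": 1}, {"slide": [-82, -88, 14], "dr": [0, 0, -0.08], "jaw": 1}, {"slide": [-122, -132, 20], "dr": [0, 0, -0.13], "jaw": 1}, {"slide": [-163, -176, 27], "dr": [0, 0, -0.17], "jaw": 1}, {"slide": [-204, -220, 34], "dr": [0, 0, -0.22], "jaw": 1}, {"slide": [-245, -263, 41], "dr": [0, 0, -0.26], "jaw": 1}, {"slide": [-286, -307, 48], "dr": [0, 0, -0.3], "jaw": 1}, {"slide": [-326, -351, 55], "dr": [0, 0, -0.35], "jaw": 1}, {"slide": [-367, -395, 62], "dr": [0, 0, -0.39], "jaw": 1}, {"slide": [-408, -439, 68], "dr": [-0.002, 0, -0.432], "jaw": 1}, {"slide": [-408, -439, 68], "dr": [-0.002, 0, -0.432], "jaw": 1}, {"slide": [-408, -439, 68], "dr": [-0.002, 0, -0.432], "jaw": 1}, {"slide": [-408, -439, 68], "dr": [-0.002, 0, -0.432], "jaw": 1}, {"slide": [-408, -439, 68], "dr": [-0.002, 0, -0.432], "jaw": 1}, {"slide": [-408, -439, 68], "dr": [-0.002, 0, -0.432], "jaw": 1}, {"slide": [-408, -439, 68], "dr": [-0.002, 0, -0.432], "jaw": 1}]}}

```text
t: 1.7
tool_pos: [0.4379, 0.0193, 0.3368]
orientation: [-0.156, 3.137, 0.004]
force: [-0.2, -0.1, -0.1]
opening: 0.0005
gripper_force: 0.0
```

Run:
```python
from h import *
st();goal([.4378,.018,.1],'feed')
p,d=read_camera('side');cv2.imwrite('pics/s1.png',cv2.resize(p[110:260,160:300,::-1],(560,600),interpolation=cv2.INTER_CUBIC))
```

```text
t 1.7 tip fix(mm) feed -7.9 lat -93.5 z 150.8 F feed 0.0 lat -0.2 z -0.1 open 0.0005244388924992641 q [-0.07 -0.28  2.    0.    1.42 -1.74]
slide [ 0.3 -1.4 50.8] dr [0.0023 0.0005 0.0015]
```

View pics/s1.png

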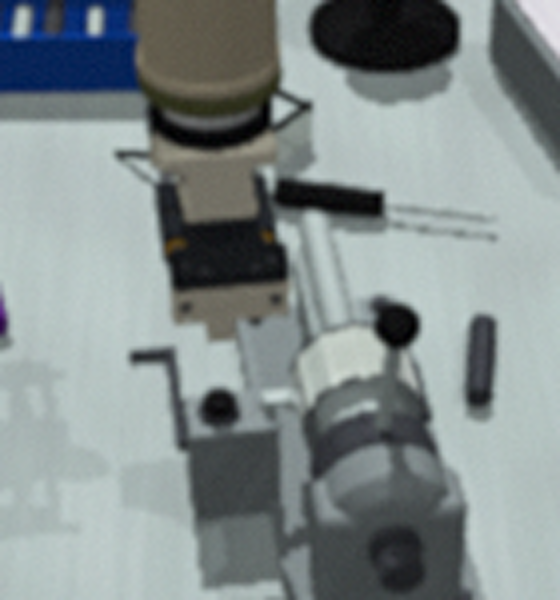

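The closed fingers (220,330) hang directly over the button (220,400). I'll descend now.

>>> {"name": "servo_tool", "arguments": {"increments": [{"slide": [0, -1, 10], "dr": [0, 0, 0], "jaw": 1}, {"slide": [0, -1, 25], "dr": [0, 0, 0], "jaw": 1}, {"slide": [0, -1, 40], "dr": [0, 0, 0], "jaw": 1}, {"slide": [0, -1, 48], "dr": [0, 0, 0], "jaw": 1}, {"slide": [0, -1, 52], "dr": [0, 0, 0], "jaw": 1}, {"slide": [0, -1, 54], "dr": [0, 0, 0], "jaw": 1}, {"slide": [0, -1, 56], "dr": [0, 0, 0], "jaw": 1}, {"slide": [0, -1, 56], "dr": [0, 0, 0], "jaw": 1}]}}

```text
t: 2.55
tool_pos: [0.4385, 0.0172, 0.2812]
orientation: [-0.153, 3.137, 0.003]
force: [-0.5, 0.3, 0.6]
opening: 0.0006
gripper_force: 0.6
```

```bash
python3 -c "
from h import *
st()"
```

```text
t 2.55 tip fix(mm) feed -5.7 lat -93.0 z 95.2 F feed -0.3 lat -0.5 z 0.6 open 0.0006181039131469228 q [-0.08 -0.22  2.06  0.    1.3  -1.75]
```

>>> {"name": "servo_tool", "arguments": {"increments": [{"slide": [0, 0, 1], "dr": [0, 0, 0], "jaw": 1}, {"slide": [0, 0, 2], "dr": [0, 0, 0], "jaw": 1}, {"slide": [0, 0, 3], "dr": [0, 0, 0], "jaw": 1}, {"slide": [0, 0, 4], "dr": [0, 0, 0], "jaw": 1}, {"slide": [0, 0, 4], "dr": [0, 0, 0], "jaw": 1}]}}

```text
t: 3.05
tool_pos: [0.4386, 0.0171, 0.2773]
orientation: [-0.153, 3.137, 0.003]
force: [-2.2, 2.0, 6.8]
opening: 0.0002
gripper_force: 3.5
```

Run:
```python
from h import *
st()
p,d=read_camera('side');cv2.imwrite('pics/s2.png',cv2.resize(p[150:270,180:300,::-1],(480,480),interpolation=cv2.INTER_CUBIC))
```

```text
t 3.05 tip fix(mm) feed -5.6 lat -92.8 z 91.3 F feed -2.2 lat -2.0 z 6.8 open 0.00022075357125770528 q [-0.08 -0.22  2.06  0.    1.29 -1.75]
```

View pics/s2.png

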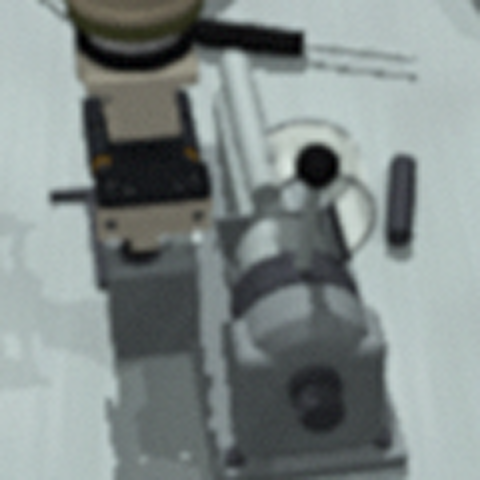

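The cover has sprung open (cover at (320,165)). Next I go up and over behind the bar's tail.

```bash
python3 -c "
from h import *
t=M-.245*F;t[2]=.150;goal(t,'lat')"
```

```text
slide [-93.  239.9 -58.1] dr [ 2.6000e-03 -3.0000e-04  1.5703e+00]
```

>>> {"name": "servo_tool", "arguments": {"increments": [{"slide": [0, 0, -10], "dr": [0, 0, 0], "jaw": 1}, {"slide": [0, 0, -35], "dr": [0, 0, 0], "jaw": 1}, {"slide": [0, 30, -60], "dr": [0, 0, 0], "jaw": 1}, {"slide": [0, 65, -75], "dr": [0, 0, 0.13], "jaw": 1}, {"slide": [-5, 100, -75], "dr": [0, 0, 0.27], "jaw": 1}, {"slide": [-15, 135, -75], "dr": [0, 0, 0.41], "jaw": 1}, {"slide": [-25, 170, -75], "dr": [0, 0, 0.55], "jaw": 1}, {"slide": [-40, 205, -75], "dr": [0, 0, 0.69], "jaw": 1}, {"slide": [-55, 230, -75], "dr": [0, 0, 0.83], "jaw": 1}, {"slide": [-70, 240, -70], "dr": [0, 0, 0.97], "jaw": 1}, {"slide": [-85, 240, -65], "dr": [0, 0, 1.11], "jaw": 1}, {"slide": [-93, 240, -58], "dr": [0, 0, 1.25], "jaw": 1}, {"slide": [-93, 240, -58], "dr": [0, 0, 1.39], "jaw": 1}, {"slide": [-93, 240, -58], "dr": [0, 0, 1.5], "jaw": 1}, {"slide": [-93, 240, -58], "dr": [0.003, 0, 1.57], "jaw": 1}, {"slide": [-93, 240, -58], "dr": [0.003, 0, 1.57], "jaw": 1}, {"slide": [-93, 240, -58], "dr": [0.003, 0, 1.57], "jaw": 1}]}}

```text
t: 4.8
tool_pos: [0.5076, 0.2648, 0.3353]
orientation: [-2.107, -2.329, 0.002]
force: [-1.1, 0.2, 0.3]
opening: 0.0006
gripper_force: 0.0
```

Run:
```python
from h import *
st();t=M-.245*F;t[2]=.086;goal(t,'lat')
p,d=read_camera('top');np.savez('top1.npz',p=p,d=d);p=np.clip(p*1.8,0,255).astype(np.uint8)
cv2.imwrite('pics/t1.png',cv2.resize(p[140:240,160:300,::-1],(700,500),interpolation=cv2.INTER_CUBIC))
p,d=read_camera('side');cv2.imwrite('pics/s3.png',cv2.resize(p[110:250,180:300,::-1],(514,600),interpolation=cv2.INTER_CUBIC))
```

```text
t 4.8 tip fix(mm) feed -245.0 lat -0.5 z 149.3 F feed -0.3 lat -1.1 z 0.3 open 0.0005605871153853768 q [0.39 0.1  1.65 0.   1.39 0.29]
slide [-0.   0.4 63.3] dr [-0.0014  0.0001  0.0025]
```

View pics/t1.png

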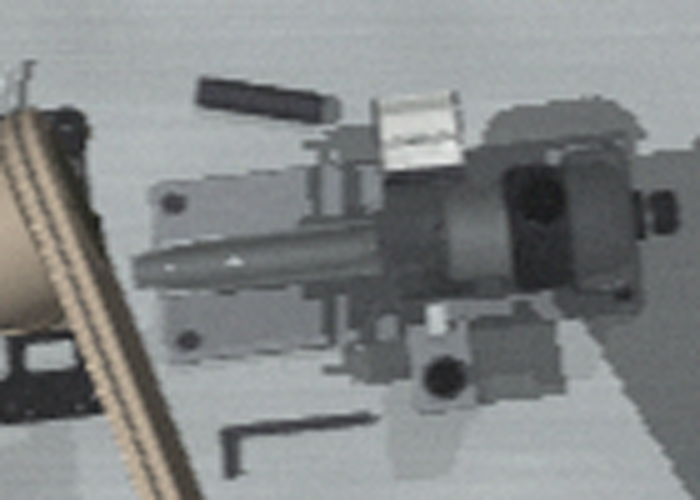

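The top view shows the cover fully open beyond the axis (420,130) and the bar still in place (135-380). The nose edge is at about column 443, and the hexbar and key are undisturbed.

>>> {"name": "servo_tool", "arguments": {"increments": [{"slide": [0, 0, 15], "dr": [0, 0, 0], "jaw": 1}, {"slide": [0, 0, 35], "dr": [0, 0, 0], "jaw": 1}, {"slide": [0, 0, 55], "dr": [0, 0, 0], "jaw": 1}, {"slide": [0, 0.5, 63], "dr": [-0.001, 0, 0.002], "jaw": 1}, {"slide": [-4, 0.5, 63], "dr": [-0.001, 0, 0.002], "jaw": 1}, {"slide": [-9, 0.5, 63], "dr": [-0.001, 0, 0.002], "jaw": 1}, {"slide": [-14, 0.5, 63], "dr": [-0.001, 0, 0.002], "jaw": 1}, {"slide": [-18, 0.5, 63], "dr": [-0.001, 0, 0.002], "jaw": 1}, {"slide": [-20, 0.5, 63], "dr": [-0.001, 0, 0.002], "jaw": 1}, {"slide": [-21, 0.5, 63], "dr": [-0.001, 0, 0.002], "jaw": 1}]}}

```text
t: 5.9
tool_pos: [0.5103, 0.2437, 0.2728]
orientation: [2.113, 2.325, 0.001]
force: [0.9, 0.7, 1.1]
opening: 0.0003
gripper_force: 0.0
```

Run:
```python
from h import *
st();r=ray('top',248.5,186,.116);print('nose edge',r,(r-M)@F)
p,d=read_camera('side');cv2.imwrite('pics/s4.png',cv2.resize(p[130:230,190:290,::-1],(600,600),interpolation=cv2.INTER_CUBIC))
```

```text
t 5.9 tip fix(mm) feed -223.8 lat 0.4 z 86.8 F feed -0.7 lat 1.0 z 1.1 open 0.0002607418491595054 q [0.35 0.14 1.73 0.   1.28 0.26]
nose edge [0.53538634 0.01810344 0.116     ] 0.0032324373309764575
```

View pics/s4.png

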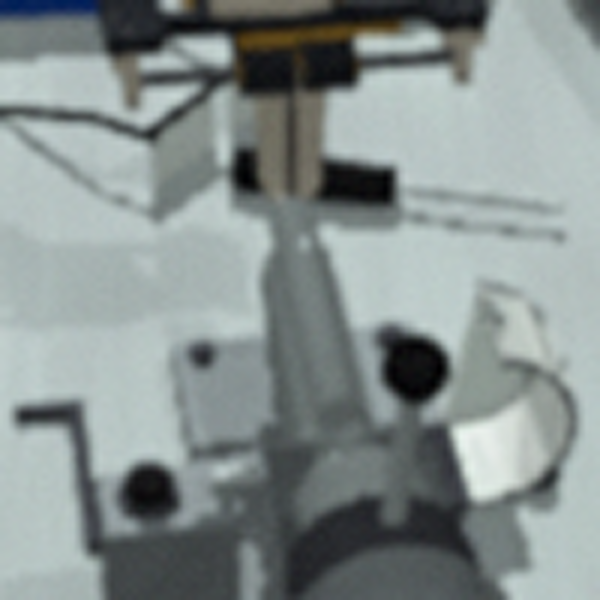

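The fingertips (290,195) stand right behind the tail, at axis height. I start pushing.

>>> {"name": "servo_tool", "arguments": {"increments": [{"slide": [-2, 0, 0], "dr": [0, 0, 0], "jaw": 1}, {"slide": [-4, 0, 0], "dr": [0, 0, 0], "jaw": 1}, {"slide": [-6, 0, 0], "dr": [0, 0, 0], "jaw": 1}, {"slide": [-8, 0, 0], "dr": [0, 0, 0], "jaw": 1}, {"slide": [-11, 0, 0], "dr": [0, 0, 0], "jaw": 1}, {"slide": [-14, 0, 0], "dr": [0, 0, 0], "jaw": 1}, {"slide": [-17, 0, 0], "dr": [0, 0, 0], "jaw": 1}, {"slide": [-20, 0, 0], "dr": [0, 0, 0], "jaw": 1}, {"slide": [-23, 0, 0], "dr": [0, 0, 0], "jaw": 1}, {"slide": [-26, 0, 0], "dr": [0, 0, 0], "jaw": 1}, {"slide": [-29, 0, 0], "dr": [0, 0, 0], "jaw": 1}, {"slide": [-32, 0, 0], "dr": [0, 0, 0], "jaw": 1}, {"slide": [-35, 0, 0], "dr": [0, 0, 0], "jaw": 1}, {"slide": [-38, 0, 0], "dr": [0, 0, 0], "jaw": 1}, {"slide": [-41, 0, 0], "dr": [0, 0, 0], "jaw": 1}, {"slide": [-43, 0, 0], "dr": [0, 0, 0], "jaw": 1}, {"slide": [-45, 0, 0], "dr": [0, 0, 0], "jaw": 1}]}}

```text
t: 7.65
tool_pos: [0.5145, 0.1991, 0.2724]
orientation: [-2.112, -2.325, -0.0]
force: [1.5, 6.1, 0.5]
opening: 0.0003
gripper_force: 2.6
```

Run:
```python
from h import *
st()
```

```text
t 7.65 tip fix(mm) feed -179.0 lat 0.2 z 86.4 F feed -5.9 lat 2.1 z 0.5 open 0.0003276448755056092 q [0.28 0.1  1.76 0.   1.27 0.18]
```

>>> {"name": "servo_tool", "arguments": {"increments": [{"slide": [-2, 0, 0], "dr": [0, 0, 0], "jaw": 1}, {"slide": [-4, 0, 0], "dr": [0, 0, 0], "jaw": 1}, {"slide": [-6, 0, 0], "dr": [0, 0, 0], "jaw": 1}, {"slide": [-8, 0, 0], "dr": [0, 0, 0], "jaw": 1}, {"slide": [-10, 0, 0], "dr": [0, 0, 0], "jaw": 1}, {"slide": [-12, 0, 0], "dr": [0, 0, 0], "jaw": 1}, {"slide": [-14, 0, 0], "dr": [0, 0, 0], "jaw": 1}, {"slide": [-16, 0, 0], "dr": [0, 0, 0], "jaw": 1}, {"slide": [-18, 0, 0], "dr": [0, 0, 0], "jaw": 1}, {"slide": [-20, 0, 0], "dr": [0, 0, 0], "jaw": 1}, {"slide": [-22, 0, 0], "dr": [0, 0, 0], "jaw": 1}]}}

```text
t: 8.75
tool_pos: [0.5166, 0.1773, 0.2725]
orientation: [-2.112, -2.325, -0.001]
force: [1.0, 5.7, 1.1]
opening: 0.0003
gripper_force: 2.9
```

Run:
```python
from h import *
st()
```

```text
t 8.75 tip fix(mm) feed -157.2 lat 0.2 z 86.5 F feed -5.6 lat 1.6 z 1.1 open 0.0002956910657597825 q [0.24 0.09 1.78 0.   1.27 0.14]
```

Inside the mouth by about 10 mm. Another 20 mm brings it to about 30 mm inside.

>>> {"name": "servo_tool", "arguments": {"increments": [{"slide": [-2, 0, 0], "dr": [0, 0, 0], "jaw": 1}, {"slide": [-4, 0, 0], "dr": [0, 0, 0], "jaw": 1}, {"slide": [-6, 0, 0], "dr": [0, 0, 0], "jaw": 1}, {"slide": [-8, 0, 0], "dr": [0, 0, 0], "jaw": 1}, {"slide": [-10, 0, 0], "dr": [0, 0, 0], "jaw": 1}, {"slide": [-12, 0, 0], "dr": [0, 0, 0], "jaw": 1}, {"slide": [-14, 0, 0], "dr": [0, 0, 0], "jaw": 1}, {"slide": [-16, 0, 0], "dr": [0, 0, 0], "jaw": 1}, {"slide": [-18, 0, 0], "dr": [0, 0, 0], "jaw": 1}, {"slide": [-19, 0, 0], "dr": [0, 0, 0], "jaw": 1}, {"slide": [-20, 0, 0], "dr": [0, 0, 0], "jaw": 1}]}}

```text
t: 9.85
tool_pos: [0.5185, 0.1576, 0.2726]
orientation: [-2.112, -2.325, -0.001]
force: [0.3, 6.3, 2.2]
opening: 0.0007
gripper_force: 3.3
```

Run:
```python
from h import *
st()
```

```text
t 9.85 tip fix(mm) feed -137.4 lat 0.1 z 86.6 F feed -6.2 lat 0.9 z 2.2 open 0.0006739154534417529 q [0.2  0.08 1.79 0.   1.27 0.1 ]
```

>>> {"name": "servo_tool", "arguments": {"increments": [{"slide": [-1, 0, 0], "dr": [0, 0, 0], "jaw": 1}, {"slide": [-2, 0, 0], "dr": [0, 0, 0], "jaw": 1}, {"slide": [-3, 0, 0], "dr": [0, 0, 0], "jaw": 1}, {"slide": [-4, 0, 0], "dr": [0, 0, 0], "jaw": 1}, {"slide": [-5, 0, 0], "dr": [0, 0, 0], "jaw": 1}]}}

```text
t: 10.35
tool_pos: [0.519, 0.1527, 0.2727]
orientation: [-2.112, -2.325, -0.001]
force: [-0.0, 7.0, 1.9]
opening: 0.0006
gripper_force: 3.4
```

>>> {"name": "servo_tool", "arguments": {"increments": [{"slide": [-1, 0, 0], "dr": [0, 0, 0], "jaw": 1}, {"slide": [-2, 0, 0], "dr": [0, 0, 0], "jaw": 1}]}}

```text
t: 10.55
tool_pos: [0.5192, 0.1507, 0.2727]
orientation: [-2.112, -2.325, -0.001]
force: [0.5, 6.6, 2.5]
opening: 0.0004
gripper_force: 3.4
```

>>> {"name": "servo_tool", "arguments": {"increments": [{"slide": [-1, 0, 0], "dr": [0, 0, 0], "jaw": 1}, {"slide": [-2, 0, 0], "dr": [0, 0, 0], "jaw": 1}]}}

```text
t: 10.75
tool_pos: [0.5194, 0.1487, 0.2727]
orientation: [-2.112, -2.325, -0.001]
force: [0.6, 6.9, 2.5]
opening: 0.0005
gripper_force: 3.5
```

>>> {"name": "servo_tool", "arguments": {"increments": [{"slide": [-1, 0, 0], "dr": [0, 0, 0], "jaw": 1}, {"slide": [-2, 0, 0], "dr": [0, 0, 0], "jaw": 1}]}}

```text
t: 10.95
tool_pos: [0.5196, 0.1468, 0.2727]
orientation: [-2.112, -2.325, -0.001]
force: [1.0, 7.6, 2.9]
opening: 0.0004
gripper_force: 3.6
```

>>> {"name": "servo_tool", "arguments": {"increments": [{"slide": [-1, 0, 0], "dr": [0, 0, 0], "jaw": 1}, {"slide": [-2, 0, 0], "dr": [0, 0, 0], "jaw": 1}]}}

```text
t: 11.15
tool_pos: [0.5198, 0.1448, 0.2728]
orientation: [-2.112, -2.325, -0.001]
force: [1.4, 7.7, 3.1]
opening: 0.0004
gripper_force: 3.6
```

>>> {"name": "servo_tool", "arguments": {"increments": [{"slide": [-1, 0, 0], "dr": [0, 0, 0], "jaw": 1}, {"slide": [-2, 0, 0], "dr": [0, 0, 0], "jaw": 1}]}}

```text
t: 11.35
tool_pos: [0.5199, 0.1437, 0.2728]
orientation: [-2.111, -2.324, -0.004]
force: [-0.3, 16.6, 2.6]
opening: 0.0005
gripper_force: 8.2
```

>>> {"name": "servo_tool", "arguments": {"increments": [{"slide": [-0.2, 0, 0], "dr": [0, 0, 0], "jaw": 1}]}}

```text
t: 11.45
tool_pos: [0.5198, 0.1437, 0.2728]
orientation: [-2.11, -2.324, -0.004]
force: [0.6, 15.0, 2.8]
opening: 0.0006
gripper_force: 7.4
```

Run:
```python
from h import *
st()
```

```text
t 11.45 tip fix(mm) feed -123.9 lat 0.2 z 86.8 F feed -14.9 lat 2.0 z 2.8 open 0.0005753570241898851 q [0.17 0.07 1.8  0.   1.27 0.08]
```

Force rose sharply from 7 to 16 N and the motion stalled, about 44 mm in. That is the depth stop. I back off, rise and go to the lever's far side.

>>> {"name": "servo_tool", "arguments": {"increments": [{"slide": [3, 0, 0], "dr": [0, 0, 0], "jaw": 1}, {"slide": [12, 0, 0], "dr": [0, 0, 0], "jaw": 1}, {"slide": [25, 0, -5], "dr": [0, 0, 0], "jaw": 1}, {"slide": [30, 0, -40], "dr": [0, 0, 0], "jaw": 1}, {"slide": [30, 0, -80], "dr": [0, 0, 0], "jaw": 1}, {"slide": [30, 0, -120], "dr": [0, 0, 0], "jaw": 1}, {"slide": [30, 0, -160], "dr": [0, 0, 0], "jaw": 1}, {"slide": [30, 0, -200], "dr": [0, 0, 0], "jaw": 1}, {"slide": [30, 0, -215], "dr": [0, 0, 0], "jaw": 1}, {"slide": [30, 0, -215], "dr": [0, 0, 0], "jaw": 1}]}}

```text
t: 12.45
tool_pos: [0.5173, 0.1727, 0.4903]
orientation: [2.11, 2.324, 0.006]
force: [0.5, -0.2, -0.2]
opening: 0.0007
gripper_force: 0.0
```

Run:
```python
from h import *
st();B=np.array([.5525,-.0436,.21]);print((B-M)@F,(B-M)@L)
goal(M+.065*F+.052*L+[0,0,.215],'feed')
p,d=read_camera('top');np.savez('top2.npz',p=p,d=d);p=np.clip(p*1.8,0,255).astype(np.uint8)
cv2.imwrite('pics/t2.png',cv2.resize(p[140:240,160:300,::-1],(700,500),interpolation=cv2.INTER_CUBIC))
```

```text
t 12.45 tip fix(mm) feed -152.5 lat 1.2 z 304.3 F feed 0.3 lat 0.5 z -0.2 open 0.0006830376784213324 q [ 0.23 -0.04  1.51 -0.    1.67  0.13]
0.06631051444968311 0.014302645678977217
slide [-217.3   51.9    4.5] dr [ 0.004   0.0034 -1.5722]
```

View pics/t2.png

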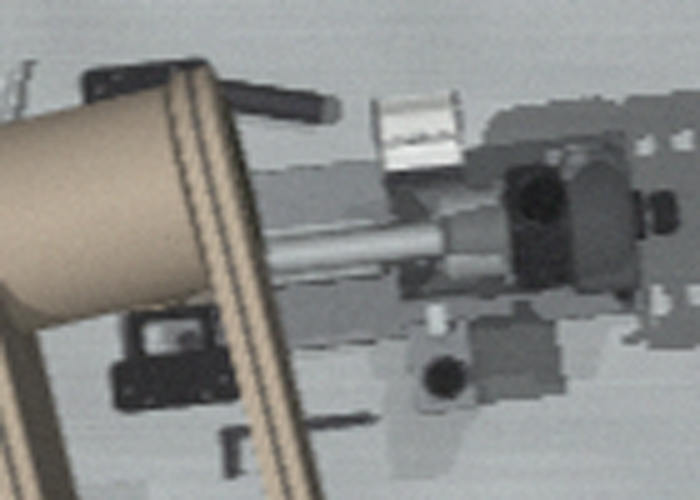

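The bar now enters the nose at (443,240). The lever ball is at (543,197), the cover is open and the objects are undisturbed. I move beyond the ball.

>>> {"name": "servo_tool", "arguments": {"increments": [{"slide": [-15, 5, 0], "dr": [0, 0, -0.13], "jaw": 1}, {"slide": [-35, 10, 0], "dr": [0, 0, -0.27], "jaw": 1}, {"slide": [-60, 17, 0], "dr": [0, 0, -0.4], "jaw": 1}, {"slide": [-85, 24, 0], "dr": [0, 0, -0.54], "jaw": 1}, {"slide": [-110, 31, 0], "dr": [0, 0, -0.68], "jaw": 1}, {"slide": [-135, 38, 0], "dr": [0, 0, -0.82], "jaw": 1}, {"slide": [-160, 45, 0], "dr": [0, 0, -0.96], "jaw": 1}, {"slide": [-185, 52, 0], "dr": [0, 0, -1.1], "jaw": 1}, {"slide": [-205, 52, 0], "dr": [0, 0, -1.24], "jaw": 1}, {"slide": [-215, 52, 2], "dr": [0, 0, -1.38], "jaw": 1}, {"slide": [-217, 52, 4], "dr": [0.004, 0.003, -1.5], "jaw": 1}, {"slide": [-217, 52, 4], "dr": [0.004, 0.003, -1.572], "jaw": 1}, {"slide": [-217, 52, 4], "dr": [0.004, 0.003, -1.572], "jaw": 1}, {"slide": [-217, 52, 4], "dr": [0.004, 0.003, -1.572], "jaw": 1}]}}

```text
t: 13.9
tool_pos: [0.5895, -0.0387, 0.4809]
orientation: [0.149, -3.13, 0.0]
force: [-0.3, 1.2, -0.1]
opening: 0.001
gripper_force: 0.0
```

Run:
```python
from h import *
st();goal(M+.065*F+.052*L+[0,0,.114],'feed')
```

```text
t 13.9 tip fix(mm) feed 65.0 lat 50.0 z 294.9 F feed -1.2 lat -0.1 z -0.1 open 0.0009745022888133353 q [-0.15  0.09  1.39 -0.    1.67 -1.82]
slide [-1.2 -0.  95.9] dr [ 0.0002 -0.0083 -0.0027]
```

>>> {"name": "servo_tool", "arguments": {"increments": [{"slide": [0, 0, 20], "dr": [0, -0.004, -0.002], "jaw": 1}, {"slide": [0, 0, 50], "dr": [0, -0.008, -0.003], "jaw": 1}, {"slide": [0, 0, 80], "dr": [0, -0.008, -0.003], "jaw": 1}, {"slide": [0, 0, 96], "dr": [0, -0.008, -0.003], "jaw": 1}, {"slide": [0, 0, 96], "dr": [0, -0.008, -0.003], "jaw": 1}, {"slide": [3, 0, 96], "dr": [0, -0.008, -0.003], "jaw": 1}]}}

```text
t: 14.5
tool_pos: [0.5864, -0.0391, 0.3878]
orientation: [-0.156, 3.134, -0.001]
force: [1.1, 0.5, -0.1]
opening: 0.0005
gripper_force: 0.0
```

Run:
```python
from h import *
st()
```

```text
t 14.5 tip fix(mm) feed 65.3 lat 49.0 z 201.8 F feed -0.4 lat 1.2 z -0.1 open 0.0005134877965763291 q [-0.15  0.1   1.55  0.    1.49 -1.82]
```

>>> {"name": "servo_tool", "arguments": {"increments": [{"slide": [5, 0, 0], "dr": [0, 0, 0], "jaw": 1}, {"slide": [9, 0, 0], "dr": [0, 0, 0], "jaw": 1}, {"slide": [13, 0, 0], "dr": [0, 0, 0], "jaw": 1}, {"slide": [18, 0, 0], "dr": [0, 0, 0], "jaw": 1}, {"slide": [23, 0, 0], "dr": [0, 0, 0], "jaw": 1}, {"slide": [28, 0, 0], "dr": [0, 0, 0], "jaw": 1}, {"slide": [34, 0, 0], "dr": [0, 0, 0], "jaw": 1}, {"slide": [40, 0, 1], "dr": [0, 0, 0], "jaw": 1}, {"slide": [46, 0, 2], "dr": [0, 0, 0], "jaw": 1}, {"slide": [52, 0, 3], "dr": [0, 0, 0], "jaw": 1}, {"slide": [58, 0, 4], "dr": [0, 0, 0], "jaw": 1}, {"slide": [64, 0, 5], "dr": [0, 0, 0], "jaw": 1}, {"slide": [70, 0, 7], "dr": [0, 0, 0], "jaw": 1}, {"slide": [75, 0, 8], "dr": [0, 0, 0], "jaw": 1}, {"slide": [80, 0, 10], "dr": [0, 0, 0], "jaw": 1}, {"slide": [85, 0, 12], "dr": [0, 0, 0], "jaw": 1}, {"slide": [90, 0, 14], "dr": [0, 0, 0], "jaw": 1}, {"slide": [94, 0, 16], "dr": [0, 0, 0], "jaw": 1}, {"slide": [97, 0, 18], "dr": [0, 0, 0], "jaw": 1}]}}

```text
t: 16.4
tool_pos: [0.4894, -0.049, 0.3688]
orientation: [-0.157, 3.135, -0.001]
force: [1.7, -0.7, 1.9]
opening: 0.0006
gripper_force: 1.0
```

Run:
```python
from h import *
st()
```

```text
t 16.4 tip fix(mm) feed 65.6 lat -48.5 z 182.8 F feed 0.9 lat 1.6 z 1.9 open 0.0006233327563587171 q [-0.2  -0.15  1.83  0.    1.46 -1.88]
```

>>> {"name": "servo_tool", "arguments": {"increments": [{"slide": [5, 0, 3], "dr": [0, 0, 0], "jaw": 1}, {"slide": [10, 0, 6.5], "dr": [0, 0, 0], "jaw": 1}, {"slide": [15, 0, 10.5], "dr": [0, 0, 0], "jaw": 1}, {"slide": [19, 0, 14], "dr": [0, 0, 0], "jaw": 1}, {"slide": [23, 0, 17.5], "dr": [0, 0, 0], "jaw": 1}, {"slide": [27, 0, 21.5], "dr": [0, 0, 0], "jaw": 1}, {"slide": [30, 0, 25], "dr": [0, 0, 0], "jaw": 1}, {"slide": [33, 0, 28], "dr": [0, 0, 0], "jaw": 1}, {"slide": [34.5, 0, 30], "dr": [0, 0, 0], "jaw": 1}, {"slide": [35.5, 0, 32], "dr": [0, 0, 0], "jaw": 1}]}}

```text
t: 17.4
tool_pos: [0.4544, -0.0525, 0.3367]
orientation: [-0.157, 3.134, -0.001]
force: [2.5, -0.3, 2.5]
opening: 0.0007
gripper_force: 1.5
```

Run:
```python
from h import *
st()
```

```text
t 17.4 tip fix(mm) feed 65.7 lat -83.6 z 150.7 F feed 0.6 lat 2.5 z 2.5 open 0.0006767115059944523 q [-0.23 -0.23  1.96  0.    1.41 -1.9 ]
```

Now I push tangentially in small steps to the end stop.

>>> {"name": "servo_tool", "arguments": {"increments": [{"slide": [0.7, 0, 1], "dr": [0, 0, 0], "jaw": 1}, {"slide": [1.3, 0, 2], "dr": [0, 0, 0], "jaw": 1}, {"slide": [1.9, 0, 3], "dr": [0, 0, 0], "jaw": 1}, {"slide": [1.9, 0, 3], "dr": [0, 0, 0], "jaw": 1}]}}

```text
t: 17.8
tool_pos: [0.4533, -0.0527, 0.3348]
orientation: [-0.157, 3.132, -0.002]
force: [6.4, 0.3, 4.0]
opening: 0.0
gripper_force: 3.4
```

>>> {"name": "servo_tool", "arguments": {"increments": [{"slide": [0.5, 0, 1], "dr": [0, 0, 0], "jaw": 1}, {"slide": [1, 0, 2], "dr": [0, 0, 0], "jaw": 1}, {"slide": [1, 0, 2], "dr": [0, 0, 0], "jaw": 1}]}}

```text
t: 18.1
tool_pos: [0.4529, -0.0529, 0.3335]
orientation: [-0.157, 3.129, -0.002]
force: [9.1, 0.3, 5.9]
opening: 0.0002
gripper_force: 4.6
```

Run:
```python
from h import *
st()
p,d=read_camera('side');cv2.imwrite('pics/s5.png',cv2.resize(p[130:250,190:290,::-1],(500,600),interpolation=cv2.INTER_CUBIC))
```

```text
t 18.1 tip fix(mm) feed 66.2 lat -84.2 z 147.5 F feed 0.6 lat 9.1 z 5.9 open 0.0002236456213578036 q [-0.23 -0.23  1.97  0.    1.4  -1.9 ]
```

>>> {"name": "servo_tool", "arguments": {"increments": [{"slide": [0.6, 0, 1], "dr": [0, 0, 0], "jaw": 1}, {"slide": [0.6, 0, 1], "dr": [0, 0, 0], "jaw": 1}]}}

```text
t: 18.35
tool_pos: [0.4526, -0.053, 0.333]
orientation: [-0.157, 3.128, -0.003]
force: [10.0, 0.1, 6.9]
opening: 0.0005
gripper_force: 5.2
```

Run:
```python
from h import *
st()
```

```text
t 18.35 tip fix(mm) feed 66.4 lat -84.2 z 147.0 F feed 0.8 lat 10.0 z 6.9 open 0.0005429033746784482 q [-0.23 -0.23  1.97  0.    1.39 -1.9 ]
```

At the end stop: it is stalled under about 12 N, twice the moving force, at the expected place. I retreat away from the ball and up, then check.

>>> {"name": "servo_tool", "arguments": {"increments": [{"slide": [-2, 0, -3], "dr": [0, 0, 0], "jaw": 1}, {"slide": [-5, 0, -12], "dr": [0, 0, 0], "jaw": 1}, {"slide": [-8, 0, -30], "dr": [0, 0, 0], "jaw": 1}, {"slide": [-10, 0, -65], "dr": [0, 0, 0], "jaw": 1}, {"slide": [-10, 0, -105], "dr": [0, 0, 0], "jaw": 1}, {"slide": [-10, 0, -145], "dr": [0, 0, 0], "jaw": 1}, {"slide": [-10, 0, -180], "dr": [0, 0, 0], "jaw": 1}, {"slide": [-10, 0, -200], "dr": [0, 0, 0], "jaw": 1}, {"slide": [-10, 0, -200], "dr": [0, 0, 0], "jaw": 1}]}}

```text
t: 19.25
tool_pos: [0.4603, -0.0518, 0.5342]
orientation: [-0.157, 3.131, -0.003]
force: [0.7, 0.6, -0.3]
opening: 0.0001
gripper_force: 0.0
```

Run:
```python
from h import *
st()
p,d=read_camera('side');W=cloud('side',d)
e=M+.065*F;x=e-.1078*L;x[2]=.148
print('expected ball px side',proj('side',x))
u0,v0=map(int,proj('side',x));g=p[v0-15:v0+15,u0-15:u0+15].max(2)
m=(g<45).astype(np.uint8);n,l,s,c=cv2.connectedComponentsWithStats(m)
for i in range(1,n):
    if s[i,4]>15:print(s[i,4],c[i]+[u0-15,v0-15])
cv2.imwrite('pics/s6.png',cv2.resize(p[130:260,180:300,::-1],(554,600),interpolation=cv2.INTER_CUBIC))
```

```text
t 19.25 tip fix(mm) feed 65.9 lat -77.1 z 348.2 F feed -0.6 lat 0.7 z -0.3 open 8.927259104595984e-05 q [-0.22 -0.26  1.63  0.    1.77 -1.89]
expected ball px side (np.float64(211.6089786636634), np.float64(213.27306153846905))
105 [212.71428571 213.77142857]
```

View pics/s6.png

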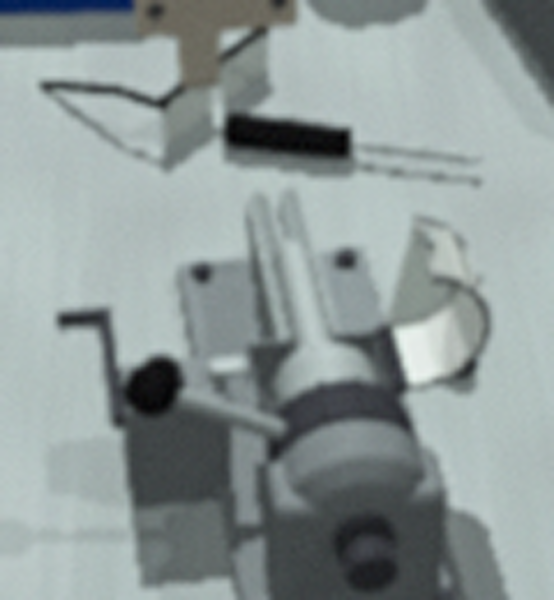

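The ball is within about 1 px of its expected end-stop place. The cover is open, the bar is in, and the items are in place. To be sure of the end stop I'll press straight down on the rod once, from a second spot.

>>> {"name": "servo_tool", "arguments": {"increments": [{"slide": [0, 0, 30], "dr": [0, 0.006, 0], "jaw": 1}, {"slide": [0, 0, 70], "dr": [0, 0.006, 0], "jaw": 1}, {"slide": [0, 0, 110], "dr": [0, 0.006, 0], "jaw": 1}, {"slide": [0, 0, 150], "dr": [0, 0.006, 0], "jaw": 1}, {"slide": [0, 0, 180], "dr": [0, 0.006, 0], "jaw": 1}, {"slide": [0, 0, 195], "dr": [0, 0.006, 0], "jaw": 1}, {"slide": [0, 0, 200], "dr": [0, 0.006, 0], "jaw": 1}, {"slide": [0, 0, 202], "dr": [0, 0.006, 0], "jaw": 1}, {"slide": [0, 0, 204], "dr": [0, 0.006, 0], "jaw": 1}]}}

```text
t: 20.2
tool_pos: [0.4612, -0.0519, 0.3274]
orientation: [0.157, -3.135, 0.002]
force: [-0.4, -0.3, 7.5]
opening: 0.0003
gripper_force: 2.8
```

Run:
```python
from h import *
st()
```

```text
t 20.2 tip fix(mm) feed 65.9 lat -77.9 z 141.4 F feed 0.3 lat -0.4 z 7.5 open 0.0003114810035215785 q [-0.22 -0.19  1.95 -0.    1.39 -1.89]
```

>>> {"name": "servo_tool", "arguments": {"increments": [{"slide": [0, 0, 1], "dr": [0, 0, 0], "jaw": 1}, {"slide": [0, 0, 2], "dr": [0, 0, 0], "jaw": 1}, {"slide": [0, 0, 2], "dr": [0, 0, 0], "jaw": 1}]}}

```text
t: 20.5
tool_pos: [0.4616, -0.052, 0.3267]
orientation: [0.157, -3.137, 0.003]
force: [-2.4, 1.0, 8.5]
opening: 0.0007
gripper_force: 3.4
```

Run:
```python
from h import *
st()
```

```text
t 20.5 tip fix(mm) feed 66.2 lat -77.1 z 140.7 F feed -1.3 lat -2.3 z 8.5 open 0.000741619715334142 q [-0.22 -0.19  1.95 -0.    1.39 -1.89]
```

>>> {"name": "servo_tool", "arguments": {"increments": [{"slide": [-1, 0, -5], "dr": [0, 0, 0], "jaw": 1}, {"slide": [-1, 0, -25], "dr": [0, 0, 0], "jaw": 1}, {"slide": [-1, 0, -60], "dr": [0, 0, 0], "jaw": 1}, {"slide": [-1, 0, -100], "dr": [0, 0, 0], "jaw": 1}, {"slide": [-1, 0, -140], "dr": [0, 0, 0], "jaw": 1}, {"slide": [-1, 0, -160], "dr": [0, 0, 0], "jaw": 1}, {"slide": [-1, 0, -160], "dr": [0, 0, 0], "jaw": 1}, {"slide": [-1, 0, -160], "dr": [0, 0, 0], "jaw": 1}]}}

```text
t: 21.3
tool_pos: [0.4625, -0.0516, 0.4846]
orientation: [0.157, -3.135, 0.001]
force: [-0.9, -0.1, 0.3]
opening: 0.0002
gripper_force: 0.0
```

Run:
```python
from h import *
st();print(close_job())
```

```text
t 21.3 tip fix(mm) feed 65.6 lat -76.6 z 298.6 F feed 0.1 lat -0.9 z 0.3 open 0.00020481671195561992 q [-0.22 -0.26  1.72 -0.    1.69 -1.89]
the job is handed in; nothing more can be done
None
```

I handed the job in at 21.3 s; no verdict came back. The cover sprang open, the bar is against the depth stop about 44 mm in (highest push reading about 17 N), the lever is at its clamped end stop, and the things lying around look undisturbed in the pictures.

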